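# Screw the canister shut and pack it in the chest

## Robot

A 7-joint arm with a two-finger parallel gripper is mounted at the origin on the work surface. World frame = base frame: x ahead of the robot, y to its left, z up, the work surface at z = 0. Lengths are in m, angles in rad, forces in N, time in s.
With the tool pointing down it reaches from about 0.4 to 0.85 m from the base axis. Payload 10.4 kg.
Tool frame: the origin (TCP) lies midway between the tips of the shut fingers; the grasp point (between the pads) lies 19 mm behind it; z points along the fingers, x is the direction in which the jaws open and shut, and the axes are right-handed (so a half turn about z gives the same grasp; the last joint's range is limited). The gripper opens to 85 mm and grips with 20 to 120 N. Pads are 22 mm wide; open, the fingers measure 114 mm over their backs; the gripper's body (76 mm by 85 mm) begins 54 mm behind the grasp point. The pads swing forward as they close: fully open they stand 13 mm farther back than shut.
Start: joints at [1.08, 0.332, -0.065, 1.46, 0.022, 1.35, -0.088], TCP at [0.282, -0.558, 0.231] pointing down, gripper open.
Joint ranges: [-2.6, 2.6], [-0.5, 2.12], [-1.47, 1.34], [0.16, 2.42], [-1.27, 4.41], [0.06, 2.06], [-2.6, 2.6]. Speed limits (rad/s): [2.22, 2.22, 2.79, 2.79, 3.14, 3.14, 3.14].

## Interface

Orientations are given as a unit quaternion [x, y, z, w].
In Python, from workcell import manip, cams gives the robot as it stands.
- The arm moves only by the tool move_arm, never from a script. Its argument "moves" is a list of rows, each a list of 7 numbers: the turn, a rotation vector about the tool's x, y, z in degrees, then the shift along the tool's x, y, z in m, then the finger opening in m, from 0 to 0.0854. A call has 1 to 10 rows; each row is the pose to reach, as a shift and turn from the pose commanded when the call began, along the tool's axes at that moment; what a row does not reach only later rows make up. A row lasts 1/10 s, in which the tool goes at most 50 mm and 8.59 degrees, less where a joint would pass 70% of its speed; a pose out of reach is approached as far as the arm can. A call with a gripper value outside its range is refused whole. The fingers move at their own pace and stop on an object; "grip_force" is the grip in N (left out, the last holds). Time passes only in rows, so rows that repeat a pose let the fingers close. It gives the time, the measured TCP pose, the force and the opening at its end, in the units of the state.
- manip.get_obs(): the state, without advancing time (a new reading comes with each control period).
- cams.camera(name): name is "side" or "top" or "wrist"; returns the picture (400x640x3 uint8, red, green, blue); there is no depth.
- cams.camera_params(name): a dict with "fx", "fy", "cx", "cy" (pixels), "xyz" and "rotation" of the camera in the world. Camera axes: x right, y up, looking along -z (the intrinsics and any distortion apply to the point x, -y, -z); pixel columns grow to the right and rows downward; lengths in m; the calibration is good to about 2 mm. A picture is of the moment at which its call begins: read the wrist's pose just before it. camera_params takes no time and is no camera call; for the wrist camera it gives the pose at the moment of the call.
- manip.hand_in(): hands the job in, once; it reports no verdict.
The state is a dict: "clock": time; "joint_pos": joint angles; "joint_velocities": joint speeds; "tau": joint torques, N m; "position": TCP position; "ee_rot": TCP orientation; "ft_force": force on the tool from outside, world axes, zero at the start; "torque": the same for the moment, N m; "grip_width": opening from 0.0 (shut) to 1.0 (fully open).
Only numpy, scipy, OpenCV 4.12 (cv2) and the standard library are available. Lean on these libraries where they do the work, as an engineer would, in place of code of your own. Each camera call takes 0.05 s, during which the arm holds its last target. There are 200 camera calls.

## Task

Screw down the loose lid of the square canister in the wooden stand, clockwise, until it is just snug, without overtightening it. Then lift the canister out, set it down upright in the free half of the open wooden chest beside the one already packed, without dropping it, and let go. Finally lower the chest's hinged lid gently until it is fully closed, leaving everything else where it is.

Things in the scene. Friction and masses are not known exactly. Their poses are not given: they have to be found in the camera images.
- stand: fixed plywood filling stand, 106 x 106 mm and 32 mm high, with a square well of 82 x 82 mm whose floor is 12 mm above the table; the canister stands in it and its walls stop the canister turning (3 mm play each side). Origin: centre of the underside.
- canister: white square canister, 76 x 76 mm, body 74 mm high, 121 mm high overall with its screw lid, about 0.5 kg. Origin: centre of its underside; z up; x and y square to its sides. It may be lifted by the bar of its lid.
- cap_grip (a point): point on the axis of the canister's grey screw lid, 111 mm above the canister's underside, 10 mm below the top of the lid's grip bar. The lid is a ribbed disc 68 mm across, its top face 93 mm above the canister's underside; on it stands the upright grip bar, 60 mm long, 16 mm thick, 29 mm high. This point's x axis runs along the bar, y across it, z up.
- cap (a joint): turn of the lid on its thread, rad, growing clockwise seen from above; it starts between 0.2 and 1.4 (loose), turns freely (about 0.05 N m), and has run down at 2.6, where the bar lies along the canister's y axis. It sinks less than 1 mm. Until then the reading of seal stays 0.
- seal (a joint): how far the lid has been turned on clockwise, rad, against its gasket after running down; 0 untouched. It starts to give at 0.4 N m and the torque then rises by 0.9 N m per rad, while turning; once the turning stops, the torque felt in the hand can settle about 0.2 N m lower. Snug is 0.03 to 0.40 (about 0.43 to 0.76 N m); beyond 0.40 it is overtightened. It stays where it is left.
- chest: fixed open wooden chest, 160 mm (its x) by 240 mm (its y), 140 mm high, walls and floor 10 mm thick. Origin: centre of its underside; its front faces its -x, the hinge is along the far (+x) rim.
- chest_space (a point): point on the inner floor of the chest (10 mm above its underside), centre of the free half, 55 mm from the chest's middle towards its -y; axes as the chest's.
- chest_lid (a joint): angle of the chest's hinged lid, rad: 0 closed flat on the rim, 1.57 upright, 1.9 leaning fully back; starts open at 1.5 to 1.75. The hinge is stiff (0.35 N m): the lid stays where it is left and must be pushed or led all the way down.
- lid_hinge (a point): middle of the lid's hinge line, on the far rim of the chest, 140 mm above the table; the hinge line runs along the chest's y.
- lid_edge (a point): middle of the lid's free edge on its outer face (the face that is on top when closed, and faces away from the robot when open), 160 mm from the hinge. The lid panel is 160 x 240 mm, 12 mm thick; a tab 70 mm wide stands 20 mm beyond this edge.
- packed: the other white square canister, 70 x 70 mm, 107 mm high, with a plain round lid, already in the chest's other (+y) half; leave alone. Origin: centre of its underside.
- oil_a: tall amber oil bottle, 72 mm across, 230 mm high, standing at the right; leave alone. Origin: centre of its underside.
- oil_b: second amber oil bottle of the same size at the right; leave alone. Origin: centre of its underside.
- sauce_a: red sauce bottle, 54 mm across, 170 mm high, standing at the left; leave alone. Origin: centre of its underside.
- sauce_b: second red sauce bottle of the same size at the left; leave alone. Origin: centre of its underside.
- measure: aluminium measuring cup, 60 mm across, 70 mm high, standing between the stand and the chest; leave alone. Origin: centre of its underside.
- tin: steel tin, 74 mm across, 90 mm high, at the back in the middle; leave alone. Origin: centre of its underside.
Things that resemble listed ones, but are neither listed nor needed, are in the scene too. What is shaped like the canister but blue, green or purple is not meant.

How it is judged:
On the way, in this order (a step that is already met when the one before it is completed fails the run):
1. the canister's lid is screwed down snug (value of joint cap above 2.5 rad and value of joint seal above 0.03 rad), for 0.1 s.
2. the canister is lifted clear of the stand (z of canister in the frame of stand above 0.05 m), for 0.05 s.
3. the canister is set upright on the chest's floor, still in the gripper (z of canister in the frame of chest below 0.018 m and x of canister in the frame of chest between -0.06 and 0.06 m and y of canister in the frame of chest between -0.1 and 0 m and angle between canister's own z axis and vertical below 0.15 rad and contact force between the fingers and canister above 0.5 N), for 0.05 s.
4. the canister is let go (contact force between the fingers and canister below 0.1 N), for 0.2 s.
5. the chest's lid is closed (value of joint chest_lid below 0.06 rad), for 0.2 s.
At the end, for the whole second after the job is handed in: The canister's lid is run down (joint cap above 2.5 rad) and snug (joint seal 0.03 to 0.40 rad); the canister stands upright (within 0.1 rad) and at rest on the chest's floor in its free half; the chest's lid is closed to within 0.06 rad (all of step 1 and value of joint seal below 0.4 rad and z of canister in the frame of chest below 0.018 m and x of canister in the frame of chest between -0.06 and 0.06 m and y of canister in the frame of chest between -0.1 and 0 m and angle between canister's own z axis and vertical below 0.1 rad and linear speed of canister below 0.02 m/s and value of joint chest_lid below 0.06 rad); the robot touches nothing.
It fails at once if the canister's lid is overtightened (joint seal beyond 0.40 rad) (value of joint seal above 0.4 rad).
It fails at once if the chest's lid is slammed (closing faster than 2.5 rad/s) (velocity of joint chest_lid below -2.5 rad/s).
It fails at once if a bystander is moved more than 40 mm or tipped over (distance of any of packed, oil_a, oil_b, sauce_a, sauce_b, measure, tin from where it was at the start of the episode above 0.04 m or angle between any of packed, oil_a, oil_b, sauce_a, sauce_b, measure, tin's own z axis and vertical above 0.4 rad).
It also fails if it takes over 72 s, if anything falls off the work surface, if the arm or the gripper's body presses on something with over 40 N, if the wrist force passes 120 N, or if a joint passes its speed limit or range.

## Working session

There is one attempt and no reset: what is moved stays moved. The work goes in short steps, Python scripts to look and compute and a tool call to move; the robot and the scene stay as the last step left them, time stands still between calls to the robot, and variables do not carry over. Pictures are saved under pics/ and viewed, about 8 in all and at most 12, crops included, and the job is handed in when it is done.

Besides the shell and the picture viewer there is one more tool, called after "Call:" as a command line: name --pt "numbers of a row" for each row, then --argument value for the rest. move_arm: Moves the arm, as the interface text tells. Its arguments: {"type":"object","properties":{"moves":{"type":"array","items":{"type":"array","items":{"type":"number"}}},"grip_force":{"type":"number"}},"required":["moves"]}

```bash
mkdir -p pics
python3 - <<'E'
from workcell import manip, cams
import cv2,numpy as np
for n in ["side","top"]:
    im=cams.camera(n); cv2.imwrite(f"pics/{n}0.png",im[:,:,::-1])
    p=cams.camera_params(n); print(n,{k:np.round(v,4).tolist() for k,v in p.items()})
p=cams.camera_params("wrist");print({k:np.round(v,4).tolist() for k,v in p.items()})
o=manip.get_obs(); print(o)
E
```

```text
side {'fx': 426.3984, 'fy': 426.3984, 'cx': 317.0601, 'cy': 191.9184, 'xyz': [0.2121, 0.878, 1.2624], 'rotation': [-0.0592, 0.3299, 0.9244, -0.1819]}
top {'fx': 406.4812, 'fy': 406.4812, 'cx': 325.0745, 'cy': 206.2035, 'xyz': [0.2974, -0.0156, 1.5339], 'rotation': [0.0638, -0.0581, -0.6956, 0.7133]}
{'fx': 334.9753, 'fy': 334.9753, 'cx': 319.5826, 'cy': 197.8511, 'xyz': [0.3529, -0.5209, 0.3726], 'rotation': [-0.1351, 0.0838, -0.5172, 0.841]}
{'clock': 0.1, 'joint_pos': array([ 1.08041605,  0.33281232, -0.0647078 ,  1.46084442,  0.02163012,
        1.34988756, -0.08854136]), 'joint_velocities': array([-1.12767140e-03, -5.44185527e-04,  1.02082455e-03, -4.09945577e-03,
       -7.05255626e-06,  9.75215879e-04,  2.48865623e-04]), 'tau': array([ 1.09559791e-03, -6.26747131e+01,  4.89925523e-02, -3.92432106e+01,
        1.62815710e-02,  6.90066721e-03,  2.38344853e-05]), 'position': array([ 0.28166253, -0.55756988,  0.23059941]), 'ee_rot': array([ 8.51732951e-01, -5.23975749e-01, -5.55005408e-04, -2.93000264e-04]), 'ft_force': array([-0.42058963,  0.05368638,  0.27788867]), 'torque': array([-0.01054218,  0.01781487,  0.02936994]), 'grip_width': 1.0020197922334158}
```

View pics/top0.png

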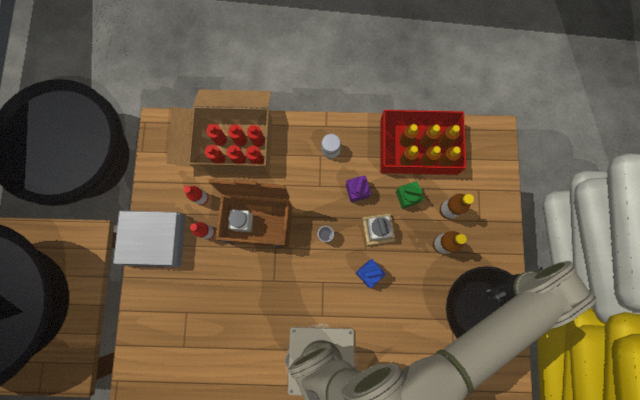

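View pics/side0.png

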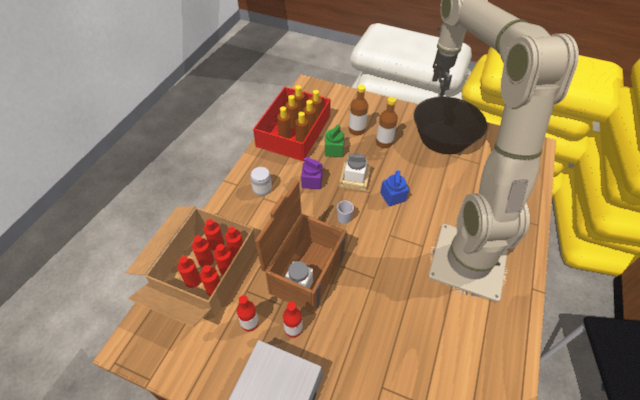

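The white canister in its stand is at about (380,229) in top and (355,170) in side. Lookalikes, by top pixel: purple (358,189), green (410,195), blue (370,273), and the white packed one in the chest (239,220). The chest is at about (254,218) in top. Next I'll make enlarged crops of the stand and chest.

Run:
```python
import cv2,numpy as np
t=cv2.imread("pics/top0.png"); s=cv2.imread("pics/side0.png")
def crop(im,x,y,w,h,k):
    c=cv2.resize(im[y:y+h,x:x+w],None,fx=k,fy=k,interpolation=cv2.INTER_CUBIC)
    for i in range(0,w,10):
        cv2.line(c,(i*k,0),(i*k,5 if i%50 else 12),(0,255,255),1)
        if i%20==0: cv2.putText(c,str(x+i),(i*k,22),0,.35,(0,255,255),1)
    for j in range(0,h,10):
        cv2.line(c,(0,j*k),(5,j*k),(0,255,255),1)
        if j%20==0: cv2.putText(c,str(y+j),(8,j*k+4),0,.35,(0,255,255),1)
    return c
a=crop(t,205,175,100,80,4); b=crop(t,345,205,70,50,8)[:320,:400]
c=crop(s,250,185,100,125,4)[:, :400]; d=crop(s,330,145,50,50,8)
cv2.imwrite("pics/c1.png",np.hstack([a,b[:320]]))
h=280
cv2.imwrite("pics/c2.png",np.hstack([c,np.pad(d,((0,c.shape[0]-400),(0,0),(0,0)))]))
```

```text
(no output)
```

View pics/c1.png

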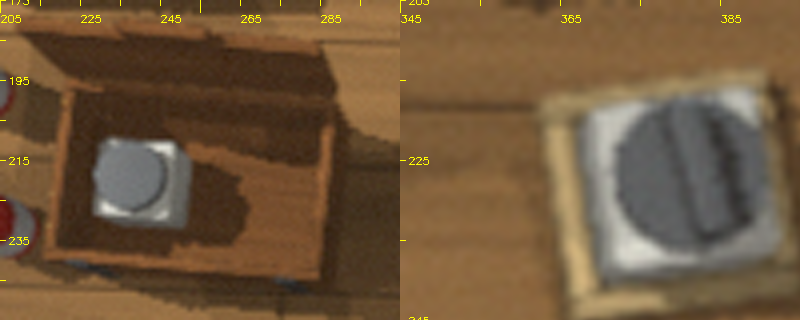

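View pics/c2.png

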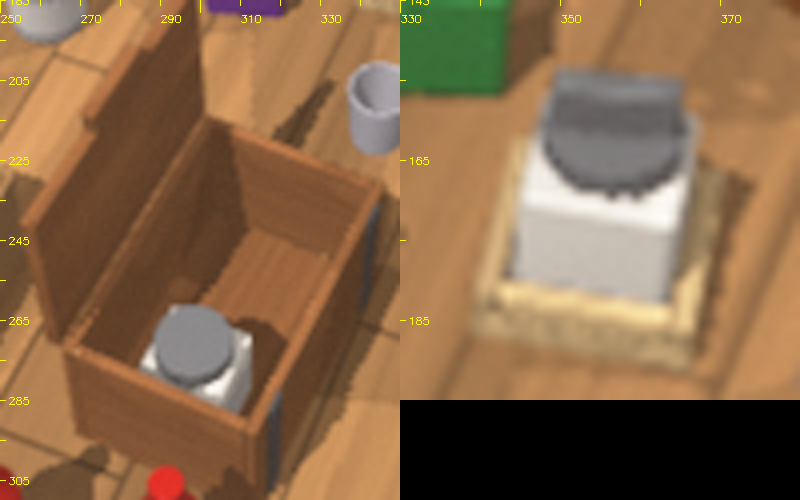

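```bash
cat > h.py <<'E'
import numpy as np, cv2
from scipy.spatial.transform import Rotation as R
from scipy.optimize import least_squares
from workcell import manip, cams
def proj(p,P):
    c=R.from_quat(p["rotation"]).inv().apply(np.atleast_2d(P)-p["xyz"])
    return np.c_[p["cx"]+p["fx"]*c[:,0]/-c[:,2], p["cy"]-p["fy"]*c[:,1]/-c[:,2]]
def ray(p,uv,z):
    uv=np.atleast_2d(uv)
    d=R.from_quat(p["rotation"]).apply(np.c_[(uv[:,0]-p["cx"])/p["fx"],-(uv[:,1]-p["cy"])/p["fy"],-np.ones(len(uv))])
    return p["xyz"]+d*((z-p["xyz"][2])/d[:,2:3])
def fit(obs,x0):  # obs: list of (params, local pts, uv)
    def f(q):
        return np.concatenate([(proj(p,R.from_euler('z',q[2]).apply(L)+[q[0],q[1],0])-uv).ravel() for p,L,uv in obs])
    s=least_squares(f,x0); return s.x,s.fun.reshape(-1,2)
E
python3 - <<'E'
from h import *
np.set_printoptions(precision=4,suppress=True)
T=cams.camera_params("top");S=cams.camera_params("side")
L=lambda *a:np.array(a,float)
ch=L([.08,.12,.14],[-.08,.12,.14],[-.08,-.12,.14],[.08,-.12,.14])
ut=L([222.5,196],[217.5,238.8],[284.5,244.5]); us=L([267,271.3],[313.8,292.5],[345,231.8],[301.8,214.5])
print("chest ray",ray(T,ut,.14)[:,:2].tolist(),ray(S,us,.14)[:,:2].tolist())
for o in ([(T,ch[:3],ut)],[(S,ch,us)],[(T,ch[:3],ut),(S,ch,us)]):
    q,r=fit(o,[.6,.2,0]);print("chest",q,np.abs(r).max())
a=.053;st=L([a,a,.032],[-a,a,.032],[-a,-a,.032],[a,-a,.032])
ut=L([363.1,218.1],[366.5,242.5],[390.6,214]);us=L([344.4,162.5],[340,183.5],[366.9,186.9],[370.6,166.9])
print("st side ray",ray(S,us,.032)[:,:2].tolist(),ray(T,ut,.032)[:,:2].tolist())
print("can top",ray(T,L([367.9,218.5],[389,216],[370,239.8],[392.8,237.8]),.086)[:,:2].tolist())
print("bar",ray(T,L([380.6,217.5],[384.4,234.8]),.133)[:,:2].tolist())
print("meas,tin,packed",ray(T,L([326,228],[331,142]),.07)[:,:2].tolist(),ray(T,L([237.5,220],),.117)[:,:2].tolist())
print("blue/purple/green",ray(T,L([371,268],[358,185],[411,190]),.1)[:,:2].tolist())
p=fit([(T,st[[0,1,3]],ut)],[.6,-.2,0]);print("stand T",p)
E
```

```text
chest ray [[0.5675240454584212, 0.3588993306516937], [0.41726843721375445, 0.3657541856151521], [0.4035132927940791, 0.134472475815719]] [[0.5672417696030096, 0.36205545376854875], [0.414164051993022, 0.3721244717196709], [0.40182678363380275, 0.14287758912450665], [0.5545615844880496, 0.13304174475410302]]
chest [ 0.4876  0.2452 -0.0494] 1.6761179404037136
chest [ 0.4847  0.2513 -0.0554] 1.918722003138555
chest [ 0.486   0.2486 -0.0524] 2.418048684940345
st side ray [[0.5327940156038595, -0.23594555270239792], [0.5114647368246008, -0.12716081828175207], [0.41212102419036567, -0.15028779331990072], [0.43004293298196744, -0.25326291175727644]] [[0.5173810724413663, -0.14292951618778232], [0.42672927079694634, -0.15634051008732705], [0.5353908688829314, -0.24539791105232348]]
can top [[0.5084456482889781, -0.15560501794267093], [0.5194089053949513, -0.231372159920605], [0.4320057435295537, -0.16365820947135745], [0.4411785848137549, -0.24479393159237547]]
bar [[0.506201712277366, -0.1951743502726379], [0.44616264757459045, -0.2084149825817413]]
meas,tin,packed [[0.47226901008272504, -0.005793528042118383], [0.7977521306418808, -0.01637371629977704]] [[0.4872098663507338, 0.30622910754433164]]
blue/purple/green [[0.3324006094597324, -0.16636618802807446], [0.6277182992606278, -0.1176006583712993], [0.6139057313956364, -0.308546510985766]]
stand T (array([ 0.478 , -0.2014,  0.1286]), array([[-0.2346, -1.7127],
       [-0.2235,  2.1751],
       [ 0.46  , -0.5216]]))
```

Chest fit: about (0.486, 0.248), yaw −0.05. Stand and canister: about (0.475, −0.200), yaw +0.14. Bar direction is about 0.22 rad, so cap is about 0.95. These all fit the given sizes and reach. Now I'll move above the canister and check from near.

Call:
move_arm --pt "0 0 0 0 0 -0.05 0.05" --pt "0 0 0 0 0 -0.1 0.05" --pt "0 0 0 -0.029 -0.042 -0.1 0.05" --pt "0 0 0 -0.058 -0.084 -0.1 0.05" --pt "0 0 0 -0.087 -0.126 -0.1 0.05" --pt "0 0 0 -0.116 -0.168 -0.1 0.05" --pt "0 0 0 -0.145 -0.21 -0.1 0.05" --pt "0 0 0 -0.174 -0.252 -0.1 0.05" --pt "0 0 0 -0.203 -0.294 -0.1 0.05" --pt "0 0 0 -0.232 -0.334 -0.1 0.05"

```text
clock: 1.1
position: [0.4727, -0.2042, 0.3312]
ee_rot: [0.852, -0.524, -0.0, 0.0]
ft_force: [1.5, 0.6, -0.7]
grip_width: 0.586
```

Run:
```python
from h import *
np.set_printoptions(precision=4,suppress=True)
o=manip.get_obs();print(o["joint_pos"],o["position"],o["ee_rot"],o["torque"])
p=cams.camera_params("wrist");im=cams.camera("wrist");cv2.imwrite("pics/w1.png",im[:,:,::-1])
print(p, proj(p,[[.475,-.2,.133]]))
```

```text
[ 0.6628  0.0732 -0.3632  1.5651  0.0263  1.5082 -0.8043] [ 0.4727 -0.2042  0.3312] [ 0.8517 -0.524  -0.      0.0001] [-0.0201 -0.0015 -0.0246]
{'fx': 334.9753006977269, 'fy': 334.9753006977269, 'cx': 319.5826184427675, 'cy': 197.85106171177992, 'xyz': array([ 0.5438, -0.1673,  0.4732]), 'rotation': array([-0.1355,  0.0833, -0.5173,  0.8409])} [[317.7001 164.5421]]
```

View pics/w1.png

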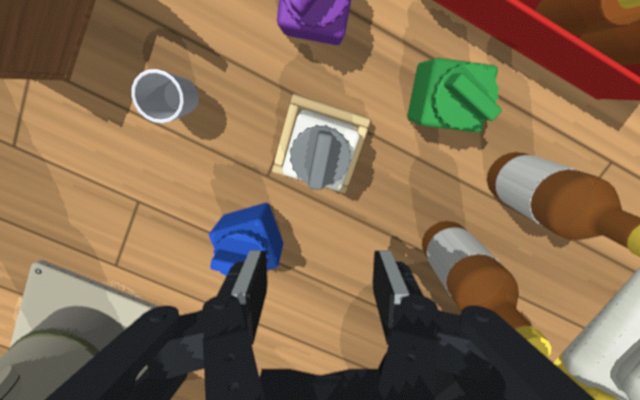

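The wrist view shows the grey bar of the white canister at about (320,160) in its plywood stand, where I predicted it. Blue, green, purple and the measuring cup are all clear of it. A clockwise turn decreases q7, so I'll turn the tool about 166° counter-clockwise first to have enough range.

Call:
move_arm --pt "0 0 -8.5 0 0 0 0.05" --pt "0 0 -17 0 0 0 0.05" --pt "0 0 -25.5 0 0 0 0.05" --pt "0 0 -34 0 0 0 0.05" --pt "0 0 -42.5 0 0 0 0.05" --pt "0 0 -51 0 0 0 0.05" --pt "0 0 -59.5 0 0 0 0.05" --pt "0 0 -68 0 0 0 0.05" --pt "0 0 -76.5 0 0 0 0.05" --pt "0 0 -85 0 0 0 0.05"

```text
clock: 2.15
position: [0.472, -0.2063, 0.3309]
ee_rot: [0.981, 0.192, -0.0, -0.0]
ft_force: [0.7, 0.5, -0.1]
grip_width: 0.588
```

Call:
move_arm --pt "0 0 -8.5 0 0 0.01 0.05" --pt "0 0 -17 0 0 0.02 0.05" --pt "0 0 -25.5 0 0 0.03 0.05" --pt "0 0 -34 0 0 0.04 0.05" --pt "0 0 -42.5 0 0 0.05 0.05" --pt "0 0 -51 0 0 0.06 0.05" --pt "0 0 -59.5 0 0 0.07 0.05" --pt "0 0 -68 0 0 0.08 0.05" --pt "0 0 -76.5 0 0 0.09 0.05" --pt "0 0 -80.5 0 0 0.1 0.05"

```text
clock: 3.15
position: [0.4719, -0.2063, 0.2306]
ee_rot: [0.625, 0.781, -0.0, -0.0]
ft_force: [0.2, 0.2, -1.3]
grip_width: 0.591
```

Run:
```python
from h import *
np.set_printoptions(precision=4,suppress=True)
import pickle
cams.camera("top")
o=manip.get_obs();print(o["joint_pos"],o["position"],o["ee_rot"],o["torque"],o["ft_force"])
p=cams.camera_params("wrist");im=cams.camera("wrist");cv2.imwrite("pics/w2raw.png",im[:,:,::-1]);pickle.dump(p,open("w2.pkl","wb"))
q=proj(p,[[.475,-.2,.133]])[0];print(q)
x,y=int(q[0])-100,max(0,int(q[1])-75)
c=cv2.resize(im[y:y+150,x:x+200,::-1],None,fx=4,fy=4,interpolation=cv2.INTER_CUBIC)
for i in range(0,200,20):
    cv2.putText(c,str(x+i),(i*4,10),0,.35,(0,255,255),1);cv2.putText(c,str(y+i),(0,i*4+4),0,.35,(0,255,255),1)
cv2.imwrite("pics/w2.png",c);print(x,y)
```

```text
[ 0.7724  0.1241 -0.4825  1.7296  0.0592  1.3052  2.0705] [ 0.4712 -0.2061  0.2289] [ 0.6243  0.7812 -0.0004 -0.0013] [ 0.0014  0.1071 -0.0616] [-1.2975 -0.3307 -1.1407]
[325.2907 207.7579]
225 132
```

View pics/w2.png

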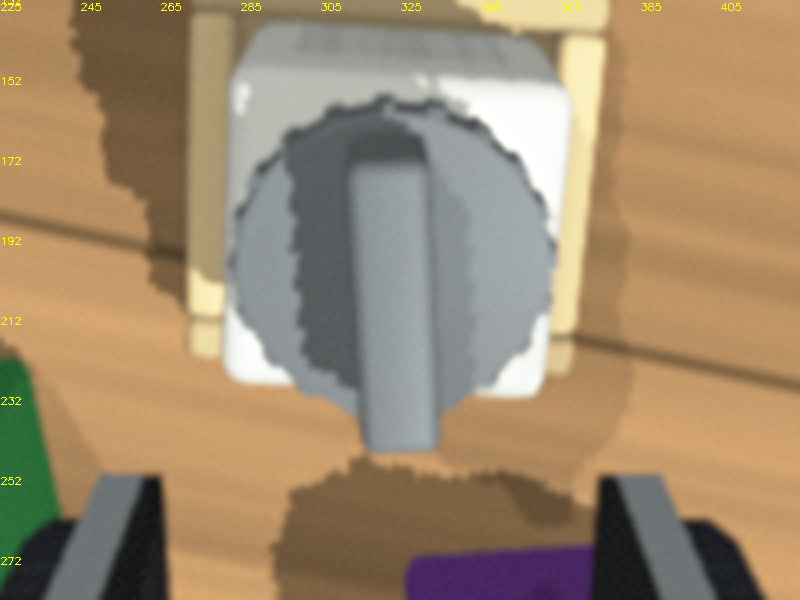

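Run:
```python
from h import *
import pickle
np.set_printoptions(precision=4,suppress=True)
p=pickle.load(open("w2.pkl","rb"))
b=ray(p,np.array([[322.2,173.3],[325.6,244.3]]),.133);print(b,np.linalg.norm(b[1]-b[0]),b.mean(0))
d=b[1]-b[0];print("bar ang",np.arctan2(d[1],d[0]))
c=ray(p,np.array([[285,150.8],[367.5,153.3],[361,230.],[281,226.5]]),.086);print(c,c.mean(0))
for i in range(4):
    e=c[(i+1)%4]-c[i];print(np.linalg.norm(e),np.arctan2(e[1],e[0]))
o=manip.get_obs();r=R.from_quat(o["ee_rot"]).as_matrix();print("tool x ang",np.arctan2(r[1,0],r[0,0]),r.round(3).tolist())
t=b.mean(0)-o["position"];print("shift tool",r.T@t)
```

```text
[[ 0.4494 -0.2082  0.133 ]
 [ 0.5046 -0.1929  0.133 ]] 0.05723898123431783 [ 0.477  -0.2006  0.133 ]
bar ang 0.27146440088707935
[[ 0.4484 -0.2407  0.086 ]
 [ 0.435  -0.1712  0.086 ]
 [ 0.5053 -0.1582  0.086 ]
 [ 0.5182 -0.231   0.086 ]] [ 0.4767 -0.2003  0.086 ]
0.07077274189005493 1.7624821205983983
0.07158409388088598 0.1829578938406749
0.07393506750112824 -1.39639591861234
0.0704047691613127 -3.0035660672625184
tool x ang 1.786435442685257 [[-0.214, 0.977, -0.002], [0.977, 0.214, 0.001], [0.002, -0.002, -1.0]]
shift tool [0.004  0.0069 0.0968]
```

Call:
move_arm --pt "0 0 -3.2 0.004 0.007 0.03 0.05" --pt "0 0 -3.2 0.004 0.007 0.06 0.05" --pt "0 0 -3.2 0.004 0.007 0.085 0.05" --pt "0 0 -3.2 0.004 0.007 0.105 0.05" --pt "0 0 -3.2 0.004 0.007 0.115 0.05" --pt "0 0 -3.2 0.004 0.007 0.12 0.05" --pt "0 0 -3.2 0.004 0.007 0.12 0.05"

```text
clock: 3.95
position: [0.4784, -0.2008, 0.1115]
ee_rot: [0.606, 0.796, 0.0, 0.0]
ft_force: [-0.7, -0.6, -0.4]
grip_width: 0.586
```

```bash
cat > st.py <<'E'
from h import *
np.set_printoptions(precision=4,suppress=True)
o=manip.get_obs();r=R.from_quat(o["ee_rot"]).as_matrix()
print(o["clock"],o["joint_pos"],o["position"],"ang",np.arctan2(r[1,0],r[0,0]).round(4),"z",r[:,2],"F",o["ft_force"],"M",o["torque"],"w",o["grip_width"])
E
python3 st.py
```

```text
3.95 [ 0.7446  0.2432 -0.4863  1.8616  0.1288  1.0675  2.0487] [ 0.4784 -0.2008  0.1115] ang 1.8406 z [ 0.0001 -0.     -1.    ] F [-0.6914 -0.6255 -0.3545] M [ 0.006   0.0145 -0.0307] w 0.58579804992921
```

Call:
move_arm --grip_force 100 --pt "0 0 0 0 -0.001 0.003 0.05" --pt "0 0 0 0 -0.001 0.003 0.0" --pt "0 0 0 0 -0.001 0.003 0.0" --pt "0 0 0 0 -0.001 0.003 0.0" --pt "0 0 0 0 -0.001 0.003 0.0" --pt "0 0 0 0 -0.001 0.003 0.0" --pt "0 0 0 0 -0.001 0.003 0.0"

```text
clock: 4.65
position: [0.4777, -0.2016, 0.109]
ee_rot: [0.605, 0.796, -0.0, 0.001]
ft_force: [-0.8, -2.7, 5.9]
grip_width: 0.164
```

```bash
python3 st.py
```

```text
4.65 [ 0.7453  0.2445 -0.4854  1.866   0.1307  1.0607  2.0493] [ 0.4777 -0.2016  0.109 ] ang 1.841 z [ 0.0011 -0.0011 -1.    ] F [-0.8234 -2.7275  5.9385] M [-0.5085  0.1739  0.0055] w 0.16444877062479266
```

Call:
move_arm --pt "0 0 6 0 0 0 0" --pt "0 0 14 0 0 0 0" --pt "0 0 22 0 0 0 0" --pt "0 0 30 0 0 0 0" --pt "0 0 38 0 0 0 0" --pt "0 0 46 0 0 0 0" --pt "0 0 54 0 0 0 0" --pt "0 0 62 0 0 0 0" --pt "0 0 70 0 0 0 0" --pt "0 0 75 0 0 0 0"

```text
clock: 5.65
position: [0.4782, -0.2006, 0.109]
ee_rot: [0.965, 0.261, 0.001, 0.0]
ft_force: [2.2, 1.4, 4.7]
grip_width: 0.164
```

```bash
python3 st.py
```

```text
5.65 [ 0.6081  0.2267 -0.3322  1.873   0.0838  1.0536  0.7698] [ 0.4782 -0.2006  0.109 ] ang 0.5274 z [ 0.0019  0.     -1.    ] F [2.1831 1.4005 4.6564] M [ 0.2514 -0.3344  0.0884] w 0.16405546155528297
```

Call:
move_arm --pt "0 0 3 0 0 0 0" --pt "0 0 6 0 0 0 0" --pt "0 0 9 0 0 0 0" --pt "0 0 12 0 0 0 0" --pt "0 0 15 0 0 0 0"

```text
clock: 6.15
position: [0.4785, -0.2005, 0.109]
ee_rot: [0.991, 0.134, 0.001, 0.0]
ft_force: [2.5, 0.3, 4.0]
grip_width: 0.168
```

```bash
python3 st.py
```

```text
6.15 [ 0.5824  0.2241 -0.3037  1.8742  0.0757  1.0523  0.5175] [ 0.4785 -0.2005  0.109 ] ang 0.2691 z [ 0.0023  0.0001 -1.    ] F [2.5008 0.2681 4.0149] M [ 0.2174 -0.5641  0.0962] w 0.167724648817814
```

Call:
move_arm --pt "0 0 1.5 0 0 0 0" --pt "0 0 3 0 0 0 0" --pt "0 0 4.5 0 0 0 0" --pt "0 0 6 0 0 0 0"

```text
clock: 6.55
position: [0.4785, -0.2005, 0.109]
ee_rot: [0.997, 0.083, 0.001, 0.0]
ft_force: [3.8, 1.4, 5.0]
grip_width: 0.166
```

```bash
python3 st.py
```

```text
6.55 [ 0.5723  0.2231 -0.2923  1.8747  0.0727  1.0517  0.4166] [ 0.4785 -0.2005  0.109 ] ang 0.1657 z [ 0.0025  0.     -1.    ] F [3.8162 1.4452 4.9533] M [ 0.4098 -0.977   0.0592] w 0.16616955897165656
```

Call:
move_arm --pt "0 0 1.2 0 0 0 0" --pt "0 0 2.4 0 0 0 0" --pt "0 0 3.6 0 0 0 0"

```text
clock: 6.85
position: [0.478, -0.2009, 0.109]
ee_rot: [0.999, 0.051, 0.001, 0.0]
ft_force: [1.3, 0.6, 7.1]
grip_width: 0.166
```

```bash
python3 st.py
```

```text
6.85 [ 0.5663  0.2224 -0.285   1.8752  0.0715  1.0523  0.3555] [ 0.478  -0.2009  0.109 ] ang 0.103 z [ 0.0015 -0.0004 -1.    ] F [1.3151 0.5519 7.0839] M [ 0.1568 -0.365   0.2193] w 0.16576164524172554
```

Call:
move_arm --pt "0 0 1.2 0 0 0 0" --pt "0 0 2.4 0 0 0 0"

```text
clock: 7.05
position: [0.478, -0.201, 0.109]
ee_rot: [1.0, 0.031, 0.001, 0.0]
ft_force: [2.1, 0.3, 6.2]
grip_width: 0.165
```

```bash
python3 st.py
```

```text
7.05 [ 0.5622  0.2219 -0.2805  1.8754  0.0704  1.052   0.3148] [ 0.478 -0.201  0.109] ang 0.0614 z [ 0.0016 -0.0006 -1.    ] F [2.1363 0.338  6.1542] M [ 0.0941 -0.4808  0.428 ] w 0.16538927439837203
```

Call:
move_arm --pt "0 0 1.0 0 0 0 0" --pt "0 0 2.0 0 0 0 0"

```text
clock: 7.25
position: [0.4781, -0.201, 0.109]
ee_rot: [1.0, 0.013, 0.001, 0.0]
ft_force: [2.3, 0.2, 6.3]
grip_width: 0.167
```

```bash
python3 st.py
```

```text
7.25 [ 0.5588  0.2217 -0.2767  1.8755  0.0694  1.0517  0.2809] [ 0.4781 -0.201   0.109 ] ang 0.0267 z [ 0.0018 -0.0007 -1.    ] F [2.3011 0.1737 6.2571] M [ 0.0161 -0.6557  0.478 ] w 0.16708109559066597
```

Call:
move_arm --pt "0 0 1.0 0 0 0 0" --pt "0 0 2.0 0 0 0 0"

```text
clock: 7.45
position: [0.4782, -0.2011, 0.109]
ee_rot: [1.0, -0.004, 0.001, 0.0]
ft_force: [2.6, 1.1, 4.8]
grip_width: 0.165
```

```bash
python3 st.py
```

```text
7.45 [ 0.5554  0.2214 -0.2728  1.8757  0.0685  1.0514  0.2468] [ 0.4782 -0.2011  0.109 ] ang -0.0082 z [ 0.0019 -0.0008 -1.    ] F [2.6427 1.0505 4.8461] M [-0.0072 -0.743   0.4388] w 0.1651108383230756
```

Call:
move_arm --pt "0 0 1.0 0 0 0 0" --pt "0 0 2.0 0 0 0 0" --pt "0 0 3.0 0 0 0 0"

```text
clock: 7.75
position: [0.4783, -0.2011, 0.109]
ee_rot: [1.0, -0.03, 0.001, 0.0]
ft_force: [2.8, -0.8, 5.1]
grip_width: 0.166
```

```bash
python3 st.py
```

```text
7.75 [ 0.5503  0.221  -0.2672  1.8759  0.067   1.0511  0.1957] [ 0.4783 -0.2011  0.109 ] ang -0.0604 z [ 0.0021 -0.0008 -1.    ] F [ 2.8017 -0.8352  5.1024] M [-0.0529 -0.6923  0.5525] w 0.1664756562651419
```

Call:
move_arm --pt "0 0 0 0 0 0 0" --pt "0 0 0 0 0 0 0" --pt "0 0 0 0 0 0 0"

```text
clock: 8.05
position: [0.4783, -0.2011, 0.109]
ee_rot: [1.0, -0.03, 0.001, 0.0]
ft_force: [2.8, 0.3, 5.6]
grip_width: 0.163
```

```bash
python3 st.py
```

```text
8.05 [ 0.5504  0.221  -0.2672  1.8759  0.0669  1.051   0.1962] [ 0.4783 -0.2011  0.109 ] ang -0.06 z [ 0.0021 -0.0008 -1.    ] F [2.8449 0.2998 5.6346] M [ 0.0015 -0.7612  0.3501] w 0.16327772230062268
```

The turning torque reached 0.55 N m and settled at 0.35 once stopped, so seal is about 0.16, which is snug. Next I'll lift.

Call:
move_arm --pt "0 0 0 0 0 -0.005 0" --pt "0 0 0 0 0 -0.015 0" --pt "0 0 0 0 0 -0.03 0" --pt "0 0 0 0 0 -0.05 0" --pt "0 0 0 0 0 -0.075 0" --pt "0 0 0 0 0 -0.1 0" --pt "0 0 0 0 0 -0.125 0" --pt "0 0 0 0 0 -0.145 0" --pt "0 0 0 0 0 -0.16 0" --pt "0 0 0 0 0 -0.165 0"

```text
clock: 9.05
position: [0.4768, -0.2011, 0.2744]
ee_rot: [1.0, -0.031, -0.0, 0.0]
ft_force: [-0.2, -0.7, -4.8]
grip_width: 0.165
```

```bash
python3 st.py
python3 - <<'E'
from h import *
cv2.imwrite("pics/s2.png",cams.camera("side")[60:300,180:480,::-1].repeat(2,0).repeat(2,1))
E
```

```text
9.05 [ 0.5599  0.0884 -0.265   1.664   0.0238  1.3927  0.2302] [ 0.4768 -0.2011  0.2744] ang -0.0614 z [-0.0004 -0.0002 -1.    ] F [-0.1744 -0.71   -4.7959] M [ 0.0374  0.0087 -0.0065] w 0.16506285304877966
```

View pics/s2.png

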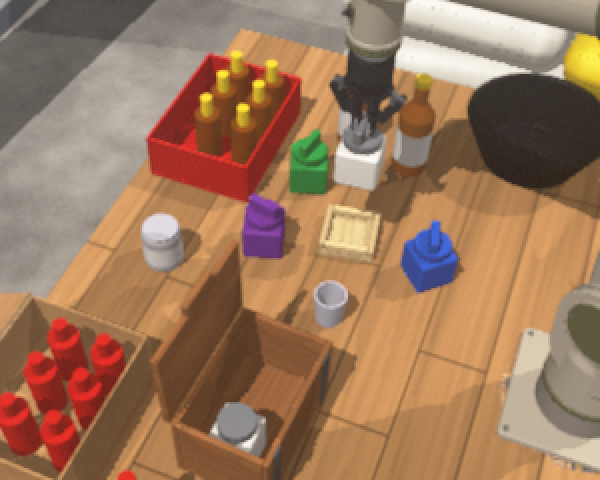

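The canister hangs free (−4.8 N, about 0.49 kg) and the stand is empty. Now I'll carry it to above the free half.

Call:
move_arm --pt "0 0 0.5 -0.001 -0.015 0 0" --pt "0 0 1.5 -0.002 -0.045 0 0" --pt "0 0 2.5 -0.004 -0.09 0 0" --pt "0 0 3.5 -0.006 -0.135 0 0" --pt "0 0 4.5 -0.008 -0.18 0 0" --pt "0 0 5.5 -0.01 -0.225 0 0" --pt "0 0 6.5 -0.012 -0.27 0 0" --pt "0 0 7.5 -0.014 -0.315 0 0" --pt "0 0 8.6 -0.016 -0.355 0 0" --pt "0 0 8.6 -0.018 -0.385 0 0"

```text
clock: 10.1
position: [0.4813, 0.1868, 0.272]
ee_rot: [0.995, -0.105, -0.001, 0.0]
ft_force: [0.9, 0.9, -4.7]
grip_width: 0.162
```

```bash
python3 st.py
```

```text
10.1 [ 0.13    0.1201 -0.633   1.6523  0.0711  1.3952 -0.7218] [0.4813 0.1868 0.272 ] ang -0.2097 z [-0.0025 -0.0004 -1.    ] F [ 0.8587  0.9442 -4.6954] M [ 0.0574 -0.1897  0.0127] w 0.1623865354137688
```

Run:
```python
from h import *
np.set_printoptions(precision=1,suppress=True)
p=cams.camera_params("wrist");w=cams.camera("wrist")[:,:,::-1]
t=cams.camera("side")[:,:,::-1]
w=cv2.resize(w,(500,312)); t=cv2.resize(t[150:310,220:380],(300,300))
import pickle; pickle.dump(p,open("w3.pkl","wb"))
cv2.imwrite("pics/m3.png",np.hstack([np.pad(w,((0,0),(0,0),(0,0))),np.pad(t,((0,12),(0,0),(0,0)))]))
c=R.from_euler('z',-.0524).apply([[.08,.12,.14],[-.08,.12,.14],[-.08,-.12,.14],[.08,-.12,.14],[-.07,-.11,.14],[.07,-.11,.14]])+[.486,.2486,0]
print(proj(p,c)*500/640)
```

```text
[[311.5 -68.8]
 [131.9 -34.3]
 [192.4 202.9]
 [328.9 183.5]
 [198.9 194.1]
 [319.5 176.8]]
```

View pics/m3.png

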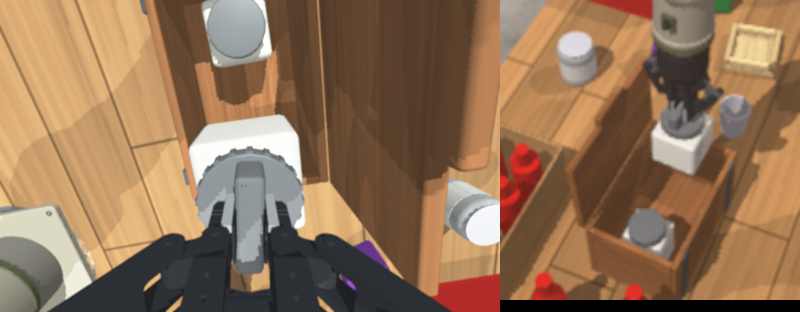

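The predicted hinge-side corner (329,183) matches the picture at (328,183), so the chest fit holds. The canister is square to the chest and clear of the packed one and the wall. Now I'll lower it, shifting 10 mm towards +y.

Call:
move_arm --pt "0 0 0 0 -0.006 0.005 0" --pt "0 0 0 0 -0.01 0.02 0" --pt "0 0 0 0 -0.01 0.04 0" --pt "0 0 0 0 -0.01 0.065 0" --pt "0 0 0 0 -0.01 0.09 0" --pt "0 0 0 0 -0.01 0.115 0" --pt "0 0 0 0 -0.01 0.135 0" --pt "0 0 0 0 -0.01 0.148 0" --pt "0 0 0 0 -0.01 0.154 0" --pt "0 0 0 0 -0.01 0.157 0"

```text
clock: 11.2
position: [0.4849, 0.1938, 0.1158]
ee_rot: [0.994, -0.106, -0.0, 0.0]
ft_force: [0.1, 0.6, -5.4]
grip_width: 0.167
```

```bash
python3 st.py
```

```text
11.2 [ 0.0865  0.2679 -0.625   1.8428  0.1758  1.0868 -0.8157] [0.4849 0.1938 0.1158] ang -0.2117 z [-0.0005 -0.0002 -1.    ] F [ 0.1303  0.6187 -5.3767] M [ 0.0119 -0.0845 -0.0319] w 0.1670299992357079
```

Call:
move_arm --pt "0 0 0 0 0 0.003 0" --pt "0 0 0 0 0 0.005 0" --pt "0 0 0 0 0 0.007 0" --pt "0 0 0 0 0 0.008 0" --pt "0 0 0 0 0 0.009 0"

```text
clock: 11.7
position: [0.4851, 0.1942, 0.1075]
ee_rot: [0.994, -0.105, 0.0, -0.0]
ft_force: [-0.4, 0.7, -5.1]
grip_width: 0.164
```

```bash
python3 st.py
```

```text
11.7 [ 0.0828  0.2782 -0.6231  1.8507  0.184   1.0697 -0.822 ] [0.4851 0.1942 0.1075] ang -0.2111 z [ 0.0005  0.     -1.    ] F [-0.3601  0.701  -5.0667] M [-0.004   0.0278 -0.0217] w 0.16375050809976768
```

Call:
move_arm --pt "0 0 0 0 0 0.001 0" --pt "0 0 0 0 0 0.002 0" --pt "0 0 0 0 0 0.003 0"

```text
clock: 12.0
position: [0.4852, 0.1945, 0.1067]
ee_rot: [0.994, -0.105, 0.001, 0.0]
ft_force: [-13.6, -4.9, 31.4]
grip_width: 0.165
```

```bash
python3 st.py
```

```text
12.0 [ 0.0816  0.2795 -0.6231  1.851   0.1861  1.0683 -0.8242] [0.4852 0.1945 0.1067] ang -0.211 z [ 0.0011 -0.0008 -1.    ] F [-13.6405  -4.9448  31.3774] M [-1.4008  3.2045  0.0035] w 0.16461807320176494
```

It's on the floor. I'll ease the pressure and then open.

Call:
move_arm --pt "0 0 0 0 0 -0.001 0" --pt "0 0 0 0 0 -0.002 0" --pt "0 0 0 0 0 -0.002 0"

```text
clock: 12.3
position: [0.4851, 0.1943, 0.1071]
ee_rot: [0.994, -0.105, 0.0, 0.0]
ft_force: [-4.9, -2.1, 8.2]
grip_width: 0.163
```

```bash
python3 st.py
```

```text
12.3 [ 0.0824  0.2787 -0.623   1.8511  0.1847  1.0689 -0.8227] [0.4851 0.1943 0.1071] ang -0.211 z [ 0.0007 -0.0001 -1.    ] F [-4.947  -2.1145  8.1678] M [-0.4275  1.1348 -0.0041] w 0.16316921906025814
```

Call:
move_arm --pt "0 0 0 0 0 0 0.03" --pt "0 0 0 0 0 0 0.04" --pt "0 0 0 0 0 0 0.04" --pt "0 0 0 0 0 0 0.04" --pt "0 0 0 0 0 0 0.04" --pt "0 0 0 0 0 0 0.04"

```text
clock: 12.9
position: [0.4849, 0.1942, 0.1063]
ee_rot: [0.994, -0.105, 0.0, 0.0]
ft_force: [0.1, -0.4, -0.4]
grip_width: 0.471
```

```bash
python3 st.py
```

```text
12.9 [ 0.0824  0.2798 -0.6227  1.8518  0.185   1.0678 -0.8227] [0.4849 0.1942 0.1063] ang -0.2111 z [ 0.     -0.0001 -1.    ] F [ 0.1028 -0.4455 -0.4389] M [ 0.0174 -0.0072  0.0212] w 0.4706121412364793
```

Call:
move_arm --pt "0 0 0 0 0 -0.02 0.04" --pt "0 0 0 0 0 -0.06 0.04" --pt "0 0 0 0 0 -0.105 0.04" --pt "0 0 0 0 0 -0.15 0.0" --pt "0 0 0 0 0 -0.195 0.0" --pt "0 0 0 0 0 -0.24 0.0" --pt "0 0 0 0 0 -0.28 0.0" --pt "0 0 0 0 0 -0.3 0.0"

```text
clock: 13.7
position: [0.4852, 0.1946, 0.4101]
ee_rot: [0.994, -0.105, 0.002, -0.001]
ft_force: [-0.6, -0.1, 0.6]
grip_width: -0.002
```

```bash
python3 st.py
python3 - <<'E'
from h import *
np.set_printoptions(precision=3,suppress=True)
T=cams.camera_params("top");S=cams.camera_params("side")
print("lid edge top", ray(T,[[246,180],[212.5,180],[285,183.5]],.31), "box",ray(T,[[235,176],[270,170]],.1))
w=cv2.resize(cams.camera("wrist")[:,:,::-1],(480,300)); t=cams.camera("side")[150:310,220:380,::-1]
cv2.imwrite("pics/m4.png",np.hstack([w,cv2.resize(t,(300,300))]))
E
```

```text
13.7 [ 0.1097  0.1151 -0.6399  1.3739  0.07    1.6707 -0.7308] [0.4852 0.1946 0.4101] ang -0.2111 z [ 0.0043  0.0013 -1.    ] F [-0.5989 -0.1341  0.5678] M [-0.0375  0.0166 -0.0469] w -0.0018020991968984716
lid edge top [[0.587 0.244 0.31 ]
 [0.584 0.348 0.31 ]
 [0.579 0.123 0.31 ]] box [[0.65  0.329 0.1  ]
 [0.676 0.203 0.1  ]]
```

View pics/m4.png

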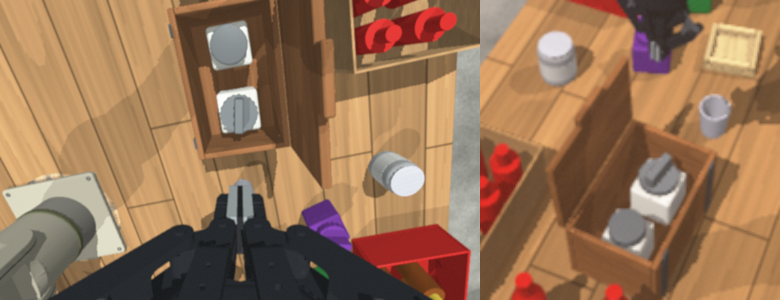

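The canister stands upright in the free half, beside the packed one. The open lid's edge is at x≈0.587. I'll go over it and down behind.

Call:
move_arm --pt "0 0 0 0.02 -0.011 0 0" --pt "0 0 0 0.055 -0.031 0 0" --pt "0 0 0 0.09 -0.051 0 0" --pt "0 0 0 0.12 -0.068 0 0" --pt "0 0 0 0.14 -0.079 0 0" --pt "0 0 0 0.145 -0.08 0.02 0" --pt "0 0 0 0.145 -0.08 0.06 0" --pt "0 0 0 0.145 -0.08 0.1 0" --pt "0 0 0 0.145 -0.08 0.13 0" --pt "0 0 0 0.145 -0.08 0.14 0"

```text
clock: 14.8
position: [0.642, 0.241, 0.2613]
ee_rot: [0.994, -0.105, -0.003, 0.002]
ft_force: [0.1, -0.9, -0.0]
grip_width: -0.001
```

```bash
python3 st.py
cat > path.py <<'E'
from h import *
import sys
np.set_printoptions(precision=3,suppress=True)
o=manip.get_obs();r=R.from_quat(o["ee_rot"]).as_matrix();h=.014
f=np.array([-.9986,.0524,0]);H=np.array([.566,.244,.14])
for th in np.arange(1.6,-.01,-.1):
    C=H+.13*(np.cos(th)*f+[0,0,np.sin(th)])+.012*(-np.sin(th)*f+[0,0,np.cos(th)])
    P=C-h*f
    print(round(th,2),P,"tool shift",r.T@(P-o["position"]))
E
python3 path.py
```

```text
14.8 [-0.031   0.5315 -0.6155  1.195   0.2967  1.5087 -0.8102] [0.642  0.241  0.2613] ang -0.2108 z [-0.0059 -0.0028 -1.    ] F [ 0.0993 -0.9137 -0.0115] M [-0.0323 -0.0014 -0.034 ] w -0.0009940767655841065
1.6 [0.596 0.242 0.27 ] tool shift [-0.046  0.008 -0.008]
1.5 [0.583 0.243 0.271] tool shift [-0.058  0.01  -0.009]
1.4 [0.57  0.244 0.27 ] tool shift [-0.071  0.012 -0.008]
1.3 [0.557 0.244 0.268] tool shift [-0.084  0.014 -0.007]
1.2 [0.544 0.245 0.266] tool shift [-0.097  0.016 -0.004]
1.1 [0.532 0.246 0.261] tool shift [-0.109  0.018  0.001]
1.0 [0.52  0.246 0.256] tool shift [-0.12   0.02   0.006]
0.9 [0.509 0.247 0.249] tool shift [-0.132  0.022  0.013]
0.8 [0.498 0.248 0.242] tool shift [-0.142  0.024  0.021]
0.7 [0.488 0.248 0.233] tool shift [-0.151  0.025  0.029]
0.6 [0.48  0.249 0.223] tool shift [-0.16   0.026  0.039]
0.5 [0.472 0.249 0.213] tool shift [-0.168  0.028  0.049]
0.4 [0.465 0.249 0.202] tool shift [-0.174  0.029  0.061]
0.3 [0.46 0.25 0.19] tool shift [-0.18   0.03   0.073]
0.2 [0.455 0.25  0.178] tool shift [-0.184  0.03   0.085]
0.1 [0.452 0.25  0.165] tool shift [-0.187  0.031  0.098]
-0.0 [0.45  0.25  0.152] tool shift [-0.189  0.031  0.11 ]
```

Call:
move_arm --pt "0 0 0 -0.01 0.002 -0.003 0" --pt "0 0 0 -0.022 0.004 -0.006 0" --pt "0 0 0 -0.034 0.006 -0.008 0" --pt "0 0 0 -0.046 0.008 -0.008 0" --pt "0 0 0 -0.058 0.01 -0.009 0" --pt "0 0 0 -0.071 0.012 -0.008 0" --pt "0 0 0 -0.084 0.014 -0.007 0" --pt "0 0 0 -0.097 0.016 -0.004 0"

```text
clock: 15.6
position: [0.5453, 0.2475, 0.2734]
ee_rot: [0.994, -0.105, 0.002, -0.001]
ft_force: [1.7, -0.6, 2.4]
grip_width: 0.001
```

```bash
python3 st.py; python3 path.py | tail -13
python3 - <<'E'
from h import *
t=cams.camera("side")[120:320,180:400,::-1]
cv2.imwrite("pics/m5.png",cv2.resize(t,(440,400)))
E
```

```text
15.6 [ 0.028   0.3224 -0.6718  1.4457  0.202   1.4381 -0.8554] [0.5453 0.2475 0.2734] ang -0.211 z [ 0.0048  0.0014 -1.    ] F [ 1.6635 -0.6244  2.4089] M [ 0.0005 -0.3163 -0.0015] w 0.0012960756784194693
1.2 [0.544 0.245 0.266] tool shift [-0.001  0.003  0.008]
1.1 [0.532 0.246 0.261] tool shift [-0.013  0.005  0.012]
1.0 [0.52  0.246 0.256] tool shift [-0.025  0.006  0.017]
0.9 [0.509 0.247 0.249] tool shift [-0.036  0.008  0.024]
0.8 [0.498 0.248 0.242] tool shift [-0.046  0.01   0.032]
0.7 [0.488 0.248 0.233] tool shift [-0.056  0.011  0.04 ]
0.6 [0.48  0.249 0.223] tool shift [-0.065  0.013  0.05 ]
0.5 [0.472 0.249 0.213] tool shift [-0.072  0.014  0.06 ]
0.4 [0.465 0.249 0.202] tool shift [-0.079  0.015  0.071]
0.3 [0.46 0.25 0.19] tool shift [-0.085  0.016  0.083]
0.2 [0.455 0.25  0.178] tool shift [-0.089  0.017  0.095]
0.1 [0.452 0.25  0.165] tool shift [-0.092  0.017  0.108]
-0.0 [0.45  0.25  0.152] tool shift [-0.094  0.018  0.121]
```

View pics/m5.png

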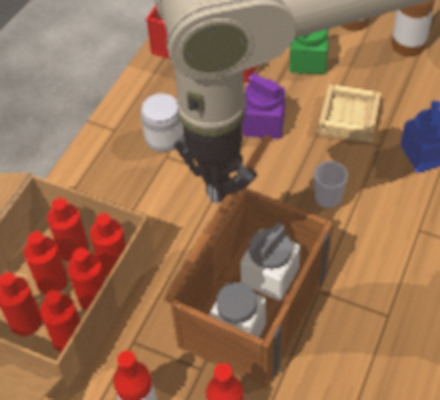

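The lid at about 1.2 rad is nearly edge-on to this camera. The contact force of about 2 N is what the stiff hinge should give. Now I'll continue the arc.

Call:
move_arm --pt "0 0 0 -0.009 0.004 0.01 0" --pt "0 0 0 -0.02 0.006 0.015 0" --pt "0 0 0 -0.031 0.007 0.021 0" --pt "0 0 0 -0.041 0.009 0.028 0" --pt "0 0 0 -0.051 0.01 0.036 0" --pt "0 0 0 -0.06 0.012 0.045 0" --pt "0 0 0 -0.068 0.013 0.054 0" --pt "0 0 0 -0.075 0.014 0.065 0" --pt "0 0 0 -0.081 0.015 0.075 0" --pt "0 0 0 -0.085 0.016 0.084 0"

```text
clock: 16.65
position: [0.4583, 0.2491, 0.1856]
ee_rot: [0.994, -0.105, 0.0, -0.0]
ft_force: [0.0, 1.3, 0.4]
grip_width: 0.0
```

```bash
python3 st.py; python3 path.py | tail -5
```

```text
16.65 [ 0.054   0.2033 -0.7095  1.7638  0.1403  1.2256 -0.9038] [0.4583 0.2491 0.1856] ang -0.2108 z [ 0.0002  0.0001 -1.    ] F [0.0358 1.2982 0.354 ] M [ 0.1903 -0.1042 -0.0622] w 0.0002177448184383324
0.4 [0.465 0.249 0.202] tool shift [ 0.007 -0.002 -0.016]
0.3 [0.46 0.25 0.19] tool shift [ 0.001 -0.001 -0.004]
0.2 [0.455 0.25  0.178] tool shift [-0.003 -0.     0.008]
0.1 [0.452 0.25  0.165] tool shift [-0.006  0.     0.021]
-0.0 [0.45  0.25  0.152] tool shift [-0.008  0.001  0.034]
```

Call:
move_arm --pt "0 0 0 -0.002 0 0.007 0" --pt "0 0 0 -0.004 0 0.014 0" --pt "0 0 0 -0.006 0 0.021 0" --pt "0 0 0 -0.007 0 0.027 0" --pt "0 0 0 -0.008 0 0.031 0" --pt "0 0 0 -0.008 0 0.033 0"

```text
clock: 17.25
position: [0.4508, 0.2505, 0.1529]
ee_rot: [0.994, -0.105, -0.0, 0.0]
ft_force: [-0.2, 0.1, 1.4]
grip_width: 0.006
```

```bash
python3 st.py
python3 - <<'E'
from h import *
t=cams.camera("side")[120:320,180:400,::-1]
cv2.imwrite("pics/m6.png",cv2.resize(t,(440,400)))
E
```

```text
17.25 [ 0.0432  0.2235 -0.7098  1.8168  0.1582  1.1591 -0.929 ] [0.4508 0.2505 0.1529] ang -0.2111 z [-0.0004 -0.0002 -1.    ] F [-0.2074  0.0524  1.4097] M [-0.1085  0.1311 -0.0633] w 0.005547348636622754
```

View pics/m6.png

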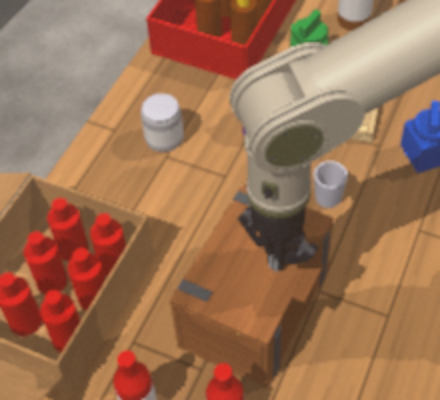

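The lid is down and near-closed. I'll press until the rim's reaction shows.

Call:
move_arm --pt "0 0 0 0 0 0.001 0" --pt "0 0 0 0 0 0.002 0" --pt "0 0 0 0 0 0.003 0"

```text
clock: 17.6
position: [0.4511, 0.2507, 0.1524]
ee_rot: [0.994, -0.105, 0.0, 0.0]
ft_force: [-11.1, -7.3, 30.6]
grip_width: -0.0
```

```bash
python3 st.py
```

```text
17.6 [ 0.0424  0.2243 -0.7099  1.8171  0.1602  1.1577 -0.9309] [0.4511 0.2507 0.1524] ang -0.2112 z [ 0.0009 -0.0007 -1.    ] F [-11.1048  -7.3464  30.5823] M [-1.7188  2.5753 -0.0084] w -0.00017529279621153457
```

There's a firm stop at z=0.152, which is the 140 mm rim plus the 12 mm lid, so it's closed. Now I'll retreat.

Call:
move_arm --pt "0 0 0 0 0 -0.004 0" --pt "0 0 0 0 0 -0.02 0" --pt "0 0 0 0 0 -0.05 0" --pt "0 0 0 0 0 -0.09 0" --pt "0 0 0 -0.03 0 -0.13 0" --pt "0 0 0 -0.05 0.03 -0.15 0" --pt "0 0 0 -0.05 0.06 -0.16 0" --pt "0 0 0 -0.05 0.08 -0.16 0" --pt "0 0 0 -0.05 0.08 -0.16 0" --pt "0 0 0 -0.05 0.08 -0.16 0"

```text
clock: 18.6
position: [0.3854, 0.183, 0.3105]
ee_rot: [0.994, -0.106, 0.0, -0.0]
ft_force: [0.4, 0.1, -0.9]
grip_width: -0.002
```

```bash
python3 st.py
python3 - <<'E'
from h import *
a=cams.camera("side")[100:340,180:440,::-1];b=cams.camera("top")[80:300,170:500,::-1]
cv2.imwrite("pics/m7.png",np.hstack([cv2.resize(a,(390,360)),cv2.resize(b,(405,270),).copy() if 0 else np.pad(cv2.resize(b,(405,270)),((0,90),(0,0),(0,0)))]))
E
```

```text
18.6 [ 0.1746 -0.134  -0.645   1.7829 -0.0804  1.4656 -0.6694] [0.3854 0.183  0.3105] ang -0.2117 z [ 0.0008 -0.0001 -1.    ] F [ 0.4281  0.1416 -0.8708] M [0.0017 0.0583 0.0329] w -0.002475827478169605
```

View pics/m7.png

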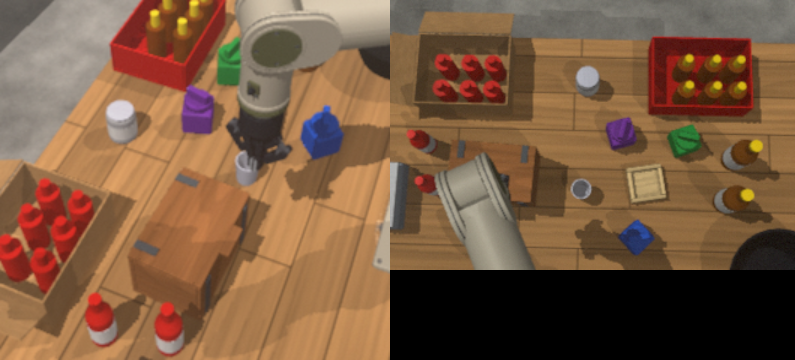

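The chest is shut flat, all the bystanders are where they were, and the arm is clear at about 160 mm up with no contact force. Handing in.

```bash
python3 -c "
from workcell import manip
print(manip.hand_in())"
```

```text
the job is handed in; nothing more can be done
None
```

I screwed the lid down, packed the canister in the chest's free half, closed the chest and handed the job in at about 19 s of the 72 s allowed. No verdict was reported.

- **Canister lid:** I turned it about 109° clockwise. The torque reached 0.55 N m while turning and settled to 0.35 N m. From that I put the seal at about 0.16 rad, within the snug range, but I inferred this from torque and angle rather than reading it directly.
- **Canister:** I lifted it out, lowered it onto the chest floor until contact showed on the wrist force, eased the pressure and opened the fingers. A picture afterwards showed it standing upright beside the packed canister.
- **Chest lid:** I led it down in steps of about 0.1 rad. It stopped firmly with the fingertips at z = 0.152 m, which is the rim height plus the lid thickness, and the last pictures show it flat.
- **Last checks:** the bystanders looked unmoved and the arm was clear, with under 1 N on the wrist. No check failed. The two cameras disagreed by about 6 mm on the chest position, and a wrist-camera check of one chest corner agreed with the combined estimate I used.

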